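Move a squeeze-tab cover from the empty case to the full one

ROBOT

A 6-joint arm with a two-finger parallel gripper is mounted at the origin on the work surface. World frame = base frame: x ahead of the robot, y to its left, z up, the work surface at z = 0. Lengths are in m, angles in rad, forces in N, time in s.
With the tool pointing down it reaches from about 0.325 to 0.775 m from the base axis. Payload 5.5 kg.
Tool frame: the origin (TCP) lies between the finger pads; the fingertips stand 8 mm ahead of it and the grasp point (between the pads) lies 11 mm behind it (tcp_to_tips is the distance from the TCP to the fingertips, in m); z points along the fingers, y is the line along which they close (so a half turn about z gives the same grasp; the last joint's range is limited). The gripper opens to 88 mm and grips with 3 to 60 N. Pads are 20 mm wide; open, the fingers measure 115 mm over their backs; the gripper's body (75 mm by 178 mm) begins 61 mm behind the grasp point.
Start: joints at [-1.185, 0.091, 1.231, -0, 1.82, -0.057], TCP at [0.257, -0.542, 0.231] pointing down, gripper open.
Joint ranges: [-2.87, 2.87], [-0.86, 2.18], [0.17, 2.46], [-1.51, 4.65], [0.06, 2.69], [-2.65, 2.65]. Speed limits (rad/s): [2.57, 2.57, 3.01, 3.14, 3.14, 3.14].

INTERFACE

Orientations are given as a unit quaternion [w, x, y, z].
In Python, from bench import * gives the robot as it stands. Calls block until the motion is done:
- move_to(position, orientation): joint-space move of the TCP to a pose.
- move_l(position, speed=0.15, orientation=None): straight line of the TCP; orientation=None keeps the orientation; speed is the mean speed in m/s.
- movej(angles): joint-space move.
- gripper_open() and close(): open the fingers fully, or close them until they stop; the grip force is fixed at half the most.
- hold(seconds).
- inverse_kinematics(position, orientation): joint angles nearest the present ones, or None.
- state(): the state.
- get_image(name): name is "scene" or "top" or "wrist"; returns a dict with "frame" (480x640x3 uint8, blue, green, red), "depth" (480x640 float32, m along the optical axis (not along the pixel's ray), 0 where there is no reading), "camera_matrix" (3x3 intrinsics, pixels), "view" (4x4, takes a point from world to camera coordinates). Camera axes: x right, y up, looking along -z (the intrinsics and any distortion apply to the point x, -y, -z); pixel columns grow to the right and rows downward; lengths in m; the calibration is good to about 2 mm. The wrist camera is an equidistant fisheye: a pixel r from the principal point sees the ray r / f radians off the axis. A picture is of the moment at which its call begins.
A pose or a line that the arm cannot do raises IKError and nothing moves.
- job_done(): hands the job in; it is judged then, once.
The state is a dict: "time": time; "joint_pos": joint angles; "dq": joint speeds; "joint_torque": joint torques, N m; "ee_pos": TCP position; "ee_rot": TCP orientation; "ft_force": force on the tool from outside, world axes, zero at the start; "moment": the same for the moment, N m; "finger_gap": finger opening in m; "finger_force": force on a finger pad.
Only numpy, scipy, OpenCV 4.12 (cv2) and the standard library are available. Lean on these libraries where they do the work, as an engineer would, in place of code of your own. Each camera call takes 0.05 s, during which the arm holds its last target. There are 200 camera calls.

TASK

Gently squeeze the two red side tabs of the yellow cover together, lift it off the empty white case without forcing it, and clip it onto the blue case that holds the spools: press it down firmly but not hard, let go of the tabs so that both catch, and leave it shut with everything else undisturbed.

Things in the scene. Friction and masses are not known exactly. Their poses are not given: they have to be found in the camera images.
- cover: yellow clip-on cover, 75 to 115 g: plate 104 (x) x 76 (y) x 5 mm with two upright red squeeze tabs; y points to the left tab, z up, origin at the centre of the plate's underside. Below, a plug 82 x 58 mm, 4 mm deep, and a smaller foot 78 x 52 mm, to 8 mm deep, guide it into a case mouth. Starts clipped on the white case, underside on the rim, same yaw. Either way round (half turn) fits the blue case.
- cover_grip (a point): midpoint between the two red tabs, on the cover's axis 28 mm above the plate's underside. The tabs stand at +y and -y midway along the plate: each 24 mm wide (x), 4 mm thick, outer face 29 mm from the middle (58 mm over both), upper end 38 mm above the plate's underside (33 mm clear of the plate): take them from above between two fingers.
- tab_left (a joint): the tab at the cover's +y: 0 = sprung out, 0.006 = fully pressed in towards the middle, m. Its spring takes 4 N to start, 11 N fully in; over 40 N a tab breaks. Its hook, below the plate, points outward (tip 34 mm from the middle, upper face 8 mm, foot 14 mm below the plate's underside), is square, so it passes a case lip only while squeezed, and clears it at 3 to 5 mm.
- tab_right (a joint): the tab at the cover's -y: same values, spring and hook as the left tab.
- empty_case: the white, empty plastic case, outside 104 mm (its x) x 80 mm (its y) x 45 mm high, mouth 88 x 62 mm. Origin: centre of its underside, z up; rim at z = +45 mm, 71 mm above the table. It cannot be lifted or shifted, but stands on springs: pushed, it sinks straight down, up to 18 mm, then bottoms hard, and rises again when let go. Stiff springs; no seal.
- full_case: the blue, open plastic case, outside 104 mm (its x) x 80 mm (its y) x 45 mm high, mouth 88 x 62 mm. Origin: centre of its underside, z up; rim at z = +45 mm, 71 mm above the table. It cannot be lifted or shifted, but stands on springs: pushed, it sinks straight down, up to 18 mm, then bottoms hard, and rises again when let go. Very soft springs: it bottoms at about 9 N.
- empty_rim (a point): centre of the white case's mouth, level with its rim. Along both long sides an inward lip, 6.5 mm deep, holds the cover's hooks. Pulling at the cover with more than 20 N forces it.
- full_rim (a point): centre of the blue case's mouth, level with the rim; lips as on the white one. A springy black rubber seal (strips on the two short rims, 4 mm proud) holds up a laid-on cover. Press the squeezed cover to within 1.5 mm of the rim and let go of the tabs while pressing: about 4 N is just enough, 6 to 8 N firm, over 20 N too hard; the case sinks meanwhile. Clipped, the cover is 0 to 2 mm above the rim.
- spool_a: natural-wood spool 22 mm across, 20 mm high, standing in the blue case; origin at the centre of its underside.
- spool_b: red spool, same size, standing in the blue case; origin at the centre of its underside.
- mushroom: mushroom ornament, red cap and green stem, 64 mm across, 69 mm high; bystander, origin at the centre of its underside.
- glue: white glue bottle, 44 mm across, 120 mm high; bystander, origin at the centre of its underside.
- mug: blue mug, 80 mm across, 90 mm high; bystander, origin at the centre of its underside.
- cutter: red craft cutter, 170 mm long, 18 mm high, lying between the cases along its own x; bystander, origin on its underside, 85 mm from either end.
- scissors: red-handled scissors lying flat, 190 mm long, 10 mm high; bystander, origin at the pivot on its underside.
- card_hoop: cardboard ring, 80 mm across, 6 mm thick, lying flat; bystander, origin at the centre of its underside.
Mind the look-alikes: they are no part of the job. Several things have the shape of the cover; the one meant has the colours described above. There is more than one size of the part that bears full_case; the job needs the smaller.

How it is judged:
On the way:
1. the cover is off the white case: at least 30 mm above its rim (z of cover in the frame of empty_case above 0.075 m), for 0.1 s.
At the end, for the whole second after the job is handed in: The cover is clipped on the blue case and at rest: its underside within 2.5 mm of the rim, centred within 5 mm and 0.08 rad, level within 0.06 rad, both tabs sprung out (less than 2 mm in), the spools still inside (horizontal distance between cover and full_case below 0.005 m and z of cover in the frame of full_case between 0.043 and 0.0475 m and angle between the x axis of cover and the x axis of full_case, either way round below 0.08 rad and angle between cover's own z axis and vertical below 0.06 rad and value of joint each of tab_left, tab_right below 0.002 m and linear speed of cover below 0.01 m/s and horizontal distance between each of spool_a, spool_b and full_case below 0.06 m); the robot touches nothing.
It fails at once if the tabs are squeezed with more than 45 N each (90 N over both) (contact force between the fingers and cover above 90 N).
It fails at once if the cover is forced at the white case (more than 25 N between them) (contact force between cover and empty_case above 25 N).
It fails at once if the cover is pressed on the blue case with more than 25 N (contact force between cover and full_case above 25 N).
It fails at once if a bystander is moved by more than 20 mm (distance of any of mushroom, glue, mug, cutter, scissors, card_hoop from where it was at the start of the episode above 0.02 m).
It also fails if it takes over 58 s, if anything falls off the work surface, if the arm or the gripper's body presses on something with over 40 N, if the wrist force passes 120 N, or if a joint passes its speed limit or range.

## Working session

There is one attempt and no reset: what is moved stays moved. The work goes in short steps, each a Python script; the robot and the scene stay as the last script left them, time stands still between calls to the robot, and variables do not carry over. Pictures are saved under pics/ and viewed, at most 10 in all, crops included, and the job is handed in when it is done.

```bash
ls; mkdir -p pics; cat > h.py <<'E'
from bench import *
import numpy as np, cv2, pickle
def snap(n,f):
    im=get_image(n); cv2.imwrite(f'pics/{f}.png',im['frame']); pickle.dump(im,open(f'pics/{f}.pkl','wb')); return im
def load(f): return pickle.load(open(f'pics/{f}.pkl','rb'))
def ray(im,u,v,fish=False):
    K=im['camera_matrix']; x=(u-K[0,2])/K[0,0]; y=(v-K[1,2])/K[1,1]
    if fish:
        r=np.hypot(x,y)+1e-12; d=np.array([x/r*np.sin(r),y/r*np.sin(r),np.cos(r)])
    else: d=np.array([x,y,1.])
    d=d*[1,-1,-1]; V=im['view']; R=V[:3,:3]; return -R.T@V[:3,3], R.T@d
def atz(im,u,v,z,fish=False):
    o,d=ray(im,u,v,fish); return o+d*(z-o[2])/d[2]
def dep(im,u,v):
    o,d=ray(im,u,v); return o+d*float(im['depth'][int(round(v)),int(round(u))])
E
python3 - <<'E'
from h import *
snap('top','top0'); im=snap('scene','sc0'); print(im['camera_matrix']); s=state(); print(s['time'],s['ee_rot'],s['ft_force'],s['finger_gap'])
E
```

```text
pics
[[559.42919359   0.         314.08359564]
 [  0.         559.42919359 235.34597579]
 [  0.           0.           1.        ]]
0.1 [-8.49801010e-04  9.75589433e-01  2.19600804e-01 -1.49720590e-04] [ 0.70196792  0.47772096 -0.09836411] 0.08765137797903443
```

View pics/top0.png

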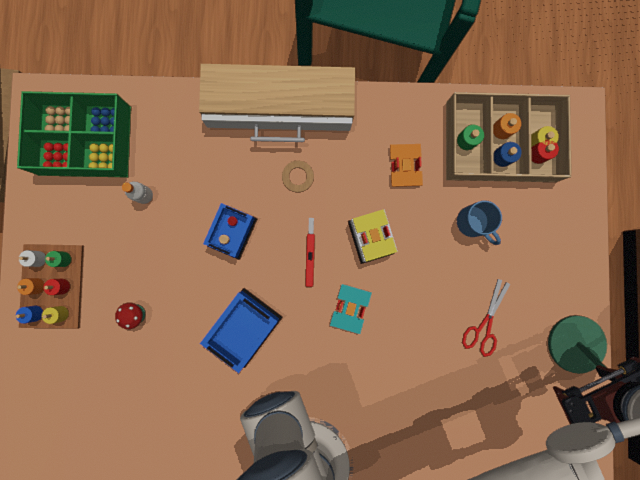

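View pics/sc0.png

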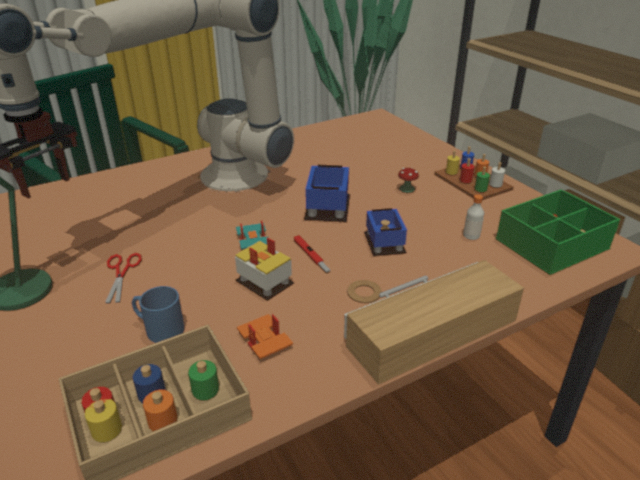

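Top picture: the cover candidates are yellow with red tabs on the white case (373,236), orange (406,165) and teal (350,309). The blue case candidates are small with spools (231,232) and large and empty (241,330). I choose yellow and the small one, and check both in a crop.

```bash
python3 - <<'E'
from h import *
im=load('top0'); f=im['frame']
a=cv2.resize(f[195:275,330:416],None,fx=4.5,fy=4.5,interpolation=cv2.INTER_CUBIC)
b=cv2.resize(f[195:275,190:276],None,fx=4.5,fy=4.5,interpolation=cv2.INTER_CUBIC)
cv2.imwrite('pics/crop.png',np.hstack([b,a]))
print(im['camera_matrix'][0,0], ray(im,320,240))
hsv=cv2.cvtColor(f,cv2.COLOR_BGR2HSV)
def blob(m,u,v,r=45):
    k=np.zeros(m.shape,np.uint8); k[v-r:v+r,u-r:u+r]=m[v-r:v+r,u-r:u+r]; return k
y=blob(cv2.inRange(hsv,(23,120,120),(35,255,255)),373,236)
P=dict(yellow=(y,.076), blue=(blob(cv2.inRange(hsv,(100,120,40),(125,255,255)),231,232,32),.071))
for n,(m,z) in P.items():
    v,u=np.nonzero(m); pts=np.array([atz(im,a,b,z)[:2] for a,b in zip(u,v)],np.float32)
    print(n,cv2.minAreaRect(np.column_stack([u,v]).astype(np.float32)),'world',cv2.minAreaRect(pts))
for p in [(373,236),(355,215),(381,212),(231,232),(212,230),(238,253),(310,255),(300,320)]: print(p,dep(im,*p).round(3))
E
```

```text
485.6902571097682 (array([ 0.46980141, -0.00137856,  1.19731835]), array([ 0.06029254, -0.0211821 , -0.99797415]))
yellow ((374.4414367675781, 234.811279296875), (44.822147369384766, 32.17578125), 72.75853729248047) world ((0.55192631483078, -0.15135353803634644), (0.1038828119635582, 0.07509221136569977), 17.90337371826172)
blue ((228.70654296875, 230.5278778076172), (36.875328063964844, 44.94896697998047), 23.629377365112305) world ((0.556244969367981, 0.18665803968906403), (0.08553220331668854, 0.10345791280269623), 68.06388854980469)
(373, 236) [ 0.549 -0.148  0.077]
(355, 215) [ 0.606 -0.113 -0.002]
(381, 212) [ 0.606 -0.166  0.074]
(231, 232) [0.556 0.188 0.028]
(212, 230) [0.557 0.225 0.07 ]
(238, 253) [0.505 0.169 0.039]
(310, 255) [ 0.504 -0.003  0.017]
(300, 320) [0.346 0.019 0.001]
```

View pics/crop.png

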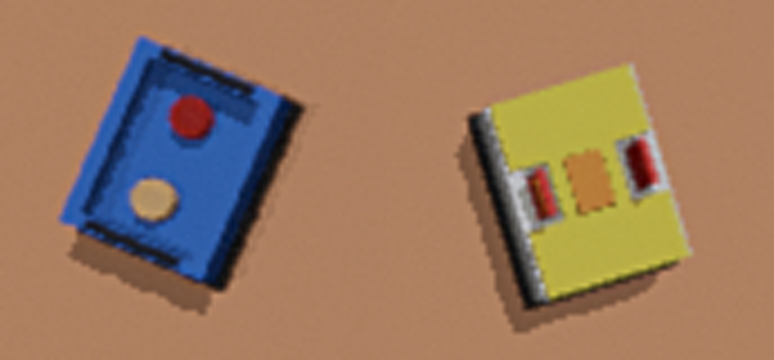

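Top picture and crop: the yellow cover with red tabs at (373,236) is on the white case, at about (0.552,-0.151) with its x axis at 18°. The small blue case with the wood and red spools at (231,232) is at about (0.556,0.187), at -22°. Heights agree (rim 0.070, plate 0.077). A lamp stands near the start pose, so I'll check it before moving.

```bash
python3 - <<'E'
from h import *
for n,box,pts in [('top0',(300,400,520,640),[(577,330),(560,345),(595,355),(577,365),(600,372),(610,390),(570,400),(620,375)]),('sc0',(130,310,0,80),[(20,290),(14,240),(10,200),(5,185),(2,180),(12,220)])]:
    im=load(n)
    for p in pts: print(n,p,dep(im,*p).round(3),im['frame'][p[1],p[0]])
a=load('sc0')['frame'][120:310,0:170]; b=load('top0')['frame'][310:430,520:640]
cv2.imwrite('pics/lamp.png',np.hstack([cv2.resize(a,(430,480)),cv2.resize(b,(370,480))[:480]]))
E
```

```text
top0 (577, 330) [ 0.333 -0.653  0.019] [72 92 55]
top0 (560, 345) [ 0.297 -0.61   0.022] [72 93 56]
top0 (595, 355) [ 0.274 -0.696  0.02 ] [55 71 43]
top0 (577, 365) [ 0.249 -0.654  0.015] [45 56 34]
top0 (600, 372) [ 0.276 -0.58   0.232] [16 12 13]
top0 (610, 390) [ 0.272 -0.519  0.362] [20 24 42]
top0 (570, 400) [ 0.25  -0.459  0.344] [33 29 30]
top0 (620, 375) [ 0.285 -0.577  0.298] [14 19 39]
sc0 (20, 290) [ 0.317 -0.661  0.018] [64 84 57]
sc0 (14, 240) [ 0.291 -0.639  0.133] [41 55 44]
sc0 (10, 200) [ 0.269 -0.621  0.219] [52 71 50]
sc0 (5, 185) [ 0.271 -0.62   0.257] [30 49 33]
sc0 (2, 180) [ 0.276 -0.622  0.272] [35 48 35]
sc0 (12, 220) [ 0.278 -0.63   0.176] [45 67 45]
```

View pics/lamp.png

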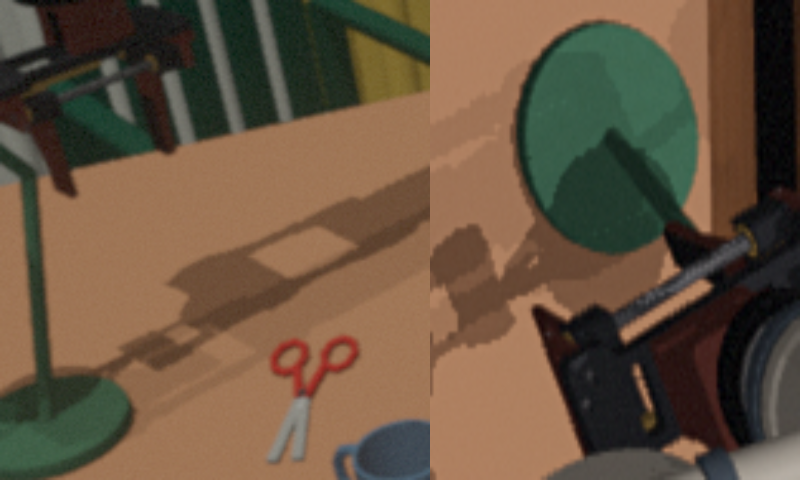

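The lamp post is at about (0.27,-0.62), close beside the gripper, so I leave in +y first. Then a close look over each case.

```bash
cat >> h.py <<'E'
def Q(deg): a=np.radians(deg)/2; return [0,np.cos(a),np.sin(a),0]
E
python3 - <<'E'
from h import *
move_l([0.30,-0.35,0.25],0.2)
move_to([0.556,0.187,0.25],Q(-22)); snap('wrist','wb')
print(state()['time'],state()['joint_pos'])
move_to([0.552,-0.151,0.25],Q(18)); im=snap('wrist','ww')
s=state();print(s['time'],s['ee_pos'],s['joint_pos']); print(im['camera_matrix'],im['view'])
cv2.imwrite('pics/both.png',np.hstack([cv2.resize(load(k)['frame'][:, 80:560],(400,400)) for k in('wb','ww')]))
E
```

```text
3.425 [ 2.65033688e-01  5.94216106e-02  1.22947504e+00 -2.65367923e-04
  1.85256521e+00  2.22082591e+00]
4.75 [ 0.55222206 -0.15021667  0.25010964] [-3.25243899e-01  2.07663181e-02  1.26911502e+00  3.52924905e-04
  1.85153028e+00  9.31009105e-01]
[[371.64829954   0.         318.23103382]
 [  0.         371.64829954 239.15941946]
 [  0.           0.           1.        ]] [[ 0.30902339 -0.95105378 -0.00111646 -0.31409669]
 [ 0.91592343  0.29792428 -0.26893382 -0.42242212]
 [ 0.25610315  0.08208425  0.96315801 -0.53789558]
 [ 0.          0.          0.          1.        ]]
```

View pics/both.png

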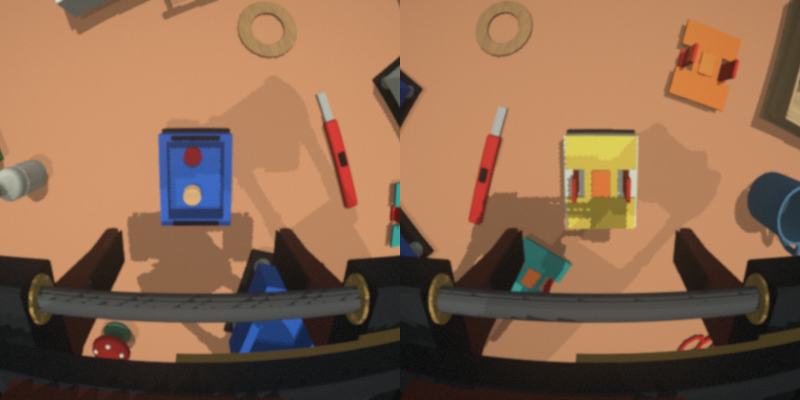

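```bash
python3 - <<'E'
from h import *
out=[]
for n,(u0,v0) in (('wb',(260,140)),('ww',(270,140))):
    im=load(n); f=im['frame'][v0:v0+150,u0:u0+110]; out.append(cv2.resize(f,(400,545),interpolation=cv2.INTER_CUBIC))
    V=im['view']; print(n,'cam',-V[:3,:3].T@V[:3,3])
cv2.imwrite('pics/both2.png',np.hstack(out))
im=load('ww'); hsv=cv2.cvtColor(im['frame'],cv2.COLOR_BGR2HSV); m=cv2.inRange(hsv,(22,110,60),(36,255,255)); m[:,:260]=0;m[:,390:]=0;m[300:]=0
v,u=np.nonzero(m); p=np.array([atz(im,a,b,.076,True)[:2] for a,b in zip(u,v)],np.float32); print(cv2.minAreaRect(p))
E
```

```text
wb cam [0.62413552 0.15801189 0.40401379]
ww cam [ 0.6217263  -0.12872029  0.40412417]
((0.5523999929428101, -0.15315444767475128), (0.1047821119427681, 0.07535932213068008), 17.838485717773438)
```

View pics/both2.png

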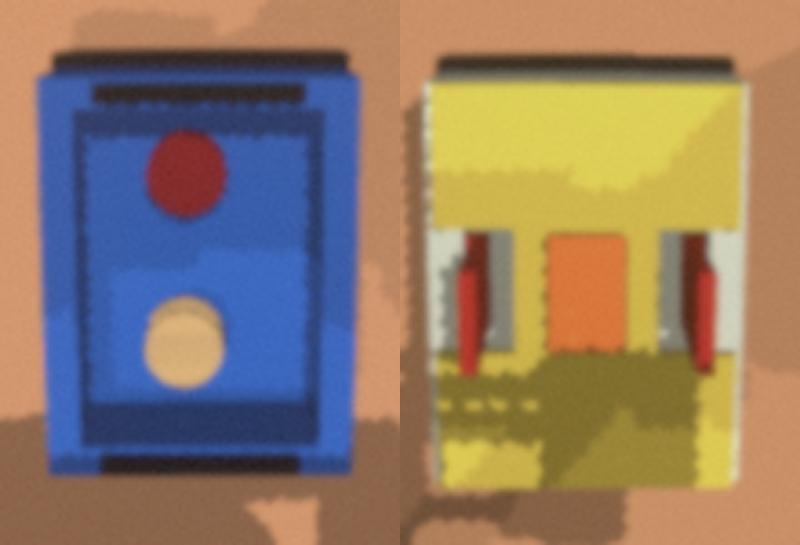

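Crop: the blue rim corners are at about (38,75), (358,75), (352,473), (50,473) in the left half. The yellow plate is clean, with both tabs upright in their slots.

```bash
python3 - <<'E'
from h import *
im=load('wb'); s=110/400
c=np.array([atz(im,260+a*s,140+b*150/545,.071,True) for a,b in [(38,75),(358,75),(352,473),(50,473)]],np.float32)
print(c.round(4),c.mean(0)); print(cv2.minAreaRect(c[:,:2]))
r=lambda i,j:np.degrees(np.arctan2(*(c[i]-c[j])[[1,0]])); print(r(0,3),r(1,2),r(0,1)-90)
i=[atz(im,260+a*s,140+b*150/545,.071,True) for a,b in [(80,110),(322,110),(318,443),(85,443)]]; i=np.array(i);print('inner',i.mean(0),[np.linalg.norm(i[k]-i[k-1]).round(4) for k in range(4)])
st=np.array([atz(im,260+a*s,140+b*150/545,.075,True) for a,b in [(93,86),(304,86),(300,473),(100,473)]]);print('seal',st.mean(0),np.linalg.norm(st[0]-st[3]))
# same rules for the yellow plate corners
iw=load('ww'); d=np.array([atz(iw,270+(a-400)*s,140+b*150/545,.076,True) for a,b in [(430,82),(745,82),(735,487),(438,487)]]); print('yel',d.mean(0),[np.linalg.norm(d[k]-d[k-1]).round(4) for k in range(4)])
t=[atz(iw,270+(a-400)*s,140+b*150/545,.109,True) for a,b in [(461,325),(714,322)]]; print('tabtops',t,)
E
```

```text
[[0.6215 0.2051 0.071 ]
 [0.5918 0.1321 0.071 ]
 [0.4952 0.1701 0.071 ]
 [0.5251 0.244  0.071 ]] [0.5584186  0.18781012 0.071     ]Traceback (most recent call last):
  File "<stdin>", line 4, in <module>
cv2.error: OpenCV(4.12.0) /io/opencv/modules/imgproc/src/convhull.cpp:143: error: (-215:Assertion failed) total >= 0 && (depth == CV_32F || depth == CV_32S) in function 'convexHull'
```

```bash
python3 - <<'E'
from h import *
im=load('wb'); s=110/400
def q(im,u0,z,P): return np.array([atz(im,u0+a*s,140+b*150/545,z,True) for a,b in P])
L=lambda c:[np.linalg.norm(c[k]-c[k-1]).round(4) for k in range(4)]
def ang(c): return np.degrees(np.arctan2(*((c[0]-c[3])+(c[1]-c[2]))[[1,0]])).round(2), (np.degrees(np.arctan2(*((c[0]-c[1])+(c[3]-c[2]))[[1,0]]))-90).round(2)
for n,m,u0,z,P in [('rim',im,260,.071,[(38,75),(358,75),(352,473),(50,473)]),('inner',im,260,.071,[(80,110),(322,110),(318,443),(85,443)]),('seal',im,260,.075,[(93,86),(304,86),(300,473),(100,473)]),
 ('yel',load('ww'),270,.076,[(430,82),(745,82),(735,487),(438,487)]),('orange',load('ww'),270,.077,[(547,235),(627,235),(627,350),(547,350)])]:
    if n=='yel' or n=='orange': P=[(a-400,b) for a,b in P]
    c=q(m,u0,z,P); print(n,c.mean(0).round(4),L(c),ang(c))
E
```

```text
rim [0.5584 0.1878 0.071 ] [np.float64(0.1039), np.float64(0.0788), np.float64(0.1038), np.float64(0.0797)] (np.float64(-21.73), np.float64(-22.07))
inner [0.5581 0.1875 0.071 ] [np.float64(0.0866), np.float64(0.0597), np.float64(0.0866), np.float64(0.0609)] (np.float64(-22.06), np.float64(-22.06))
seal [0.5579 0.188  0.075 ] [np.float64(0.0997), np.float64(0.0512), np.float64(0.0996), np.float64(0.052)] (np.float64(-21.94), np.float64(-22.07))
yel [ 0.5524 -0.1539  0.076 ] [np.float64(0.1045), np.float64(0.0764), np.float64(0.1046), np.float64(0.0774)] (np.float64(17.98), np.float64(18.03))
orange [ 0.5521 -0.154   0.077 ] [np.float64(0.0293), np.float64(0.0197), np.float64(0.0293), np.float64(0.0201)] (np.float64(18.12), np.float64(18.03))
```

Measured sizes agree with those given. Blue is at (0.5581,0.1878), -22°; yellow is at (0.5523,-0.1537), 18°. Now descend over the tabs and squeeze.

```bash
python3 - <<'E'
from h import *
np.set_printoptions(precision=4,suppress=True)
def r(t): s=state(); print(t,round(s['time'],2),s['ee_pos'],s['ft_force'],s['finger_gap'],s['finger_force'])
move_to([0.5523,-0.1537,0.25],Q(18)); hold(.2); r('up')
move_l([0.5523,-0.1537,0.12],0.12); r('mid')
move_l([0.5523,-0.1537,0.087],0.04); hold(.2); r('low')
close(); hold(.3); r('closed')
snap('wrist','wc')
E
```

```text
up 5.2 [ 0.5524 -0.1535  0.25  ] [ 0.2535 -0.4586 -0.0839] 0.088160373386445 0.0
mid 6.43 [ 0.5528 -0.1539  0.1211] [ 0.2258  0.5441 -0.2567] 0.08789261935229219 0.0
low 7.61 [ 0.5525 -0.1538  0.0874] [-0.6098 -0.102  -0.227 ] 0.0878636869109172 0.0
closed 8.64 [ 0.5523 -0.1537  0.0872] [-1.0278 -0.5665  3.478 ] 0.04547733020542112 30.00709980726242
```

```bash
python3 - <<'E'
from h import *
np.set_printoptions(precision=4,suppress=True)
def r(t): s=state(); print(t,round(s['time'],2),s['ee_pos'],s['ft_force'],round(s['finger_gap'],4),s['finger_force']); return s['ft_force'][2]
for z in (.089,.092,.096,.102,.11):
    move_l([0.5523,-0.1537,z],0.03); f=r(z)
    if f<-8: print('stop');break
else:
    move_l([0.5523,-0.1537,0.20],0.1); hold(.2); r('up')
    im=snap('wrist','wu')
    cv2.imwrite('pics/up.png',im['frame'])
E
```

```text
0.089 8.94 [ 0.5522 -0.1537  0.0887] [-0.776  -0.1934 -0.0333] 0.0454 29.994992315769196
0.092 9.19 [ 0.5524 -0.1538  0.0922] [ 0.2902  0.8577 -0.4341] 0.0453 29.9950048327446
0.096 9.47 [ 0.5525 -0.1538  0.0964] [-0.2102  0.4575 -1.5264] 0.0452 29.994993209838867
0.102 9.82 [ 0.5525 -0.1538  0.1024] [-0.4809 -0.2953 -1.3413] 0.0451 29.994980692863464
0.11 10.24 [ 0.5525 -0.1537  0.1104] [-0.4096  0.1172 -1.2614] 0.0454 29.99495565891266
up 11.49 [ 0.552  -0.1536  0.1991] [ 0.6633  0.6573 -0.8825] 0.0454 29.994938671588898
```

View pics/up.png

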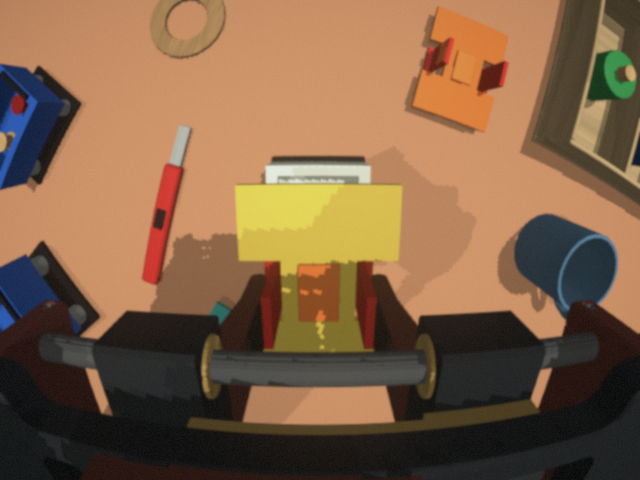

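The cover is lifted off, level and between the fingers; its plate's front corners are at (235,184) and (401,184). I compute its offset in the tool frame, so that calibration bias cancels against the blue case measurement.

```bash
python3 - <<'E'
from h import *
im=load('wu'); ee=np.array([0.552,-0.1536]); a=np.radians(18)
R=np.array([[np.cos(a),np.sin(a)],[-np.sin(a),np.cos(a)]])
zt=0.1995-0.0872+0.076
hsv=cv2.cvtColor(im['frame'],cv2.COLOR_BGR2HSV); m=cv2.inRange(hsv,(22,110,60),(36,255,255)); m[:,:225]=0;m[:,410:]=0;m[270:]=0
v,u=np.nonzero(m)
for rr in (200,220,240,250):
    c=u[v==rr]; print(rr,c.min(),c.max(),[(R@(atz(im,x,rr,zt,True)[:2]-ee)).round(4) for x in (c.min()-.5,c.max()+.5)])
for x in (250,280,318,360,390):
    c=v[u==x]; print(x,c.min(),(R@(atz(im,x,c.min()-.5,zt,True)[:2]-ee)).round(4))
E
```

```text
200 236 400 [array([0.0455, 0.0372]), array([ 0.0455, -0.0381])]
220 237 399 [array([0.0361, 0.0372]), array([ 0.0362, -0.0381])]
240 238 398 [array([0.0265, 0.0373]), array([ 0.0266, -0.0381])]
250 238 398 [array([0.0216, 0.0376]), array([ 0.0217, -0.0384])]
250 184 [0.053  0.0302]
280 184 [0.0528 0.0165]
318 184 [ 0.0527 -0.0004]
360 184 [ 0.0528 -0.0192]
390 185 [ 0.0526 -0.0329]
```

```bash
cat >> h.py <<'E'
np.set_printoptions(precision=4,suppress=True)
def F(n=6):
    a=[]
    for _ in range(n): hold(.03); a.append(state()['ft_force'])
    return np.mean(a,0)
E
python3 - <<'E'
from h import *
x,y=0.5575,0.1885
move_to([x,y,0.20],Q(-22)); move_l([x,y,0.112],0.1); hold(.3)
b=F(); s=state(); print(round(s['time'],2),s['ee_pos'],s['finger_gap'],'base',b)
for z in (.106,.102,.098,.095,.092,.089,.086):
    move_l([x,y,z],0.03); f=F(3)-b; s=state(); print(z,round(s['time'],2),s['ee_pos'],f,round(s['finger_gap'],4))
    if f[2]>5 or np.hypot(f[0],f[1])>4: break
np.save('b.npy',b)
snap('scene','sp')
E
```

```text
14.37 [0.5575 0.1885 0.1121] 0.04562780173898934 base [ 0.0375 -0.3662 -1.071 ]
0.106 14.82 [0.5575 0.1885 0.1059] [0.3314 0.7594 0.7379] 0.0454
0.102 15.2 [0.5575 0.1885 0.1019] [0.0038 0.4875 0.5586] 0.0455
0.098 15.58 [0.5575 0.1885 0.098 ] [0.0412 0.3943 0.2796] 0.0452
0.095 15.93 [0.5575 0.1885 0.0949] [ 0.0838 -0.2822  0.0265] 0.0455
0.092 16.28 [0.5574 0.1885 0.0919] [-0.2186  0.2122 -0.3458] 0.0452
0.089 16.63 [0.5576 0.1885 0.0891] [ 0.1237 -0.2632  0.8164] 0.0455
0.086 16.98 [0.5576 0.1885 0.0862] [0.1809 1.0232 1.5215] 0.0453
```

```bash
python3 - <<'E'
from h import *
x,y=0.5575,0.1885; b=np.load('b.npy')
z=.086
while z>.069:
    z-=.002; move_l([x,y,z],0.02); f=F(8)-b; s=state(); print(round(z,4),round(s['time'],2),s['ee_pos'][2].round(4),f,round(s['finger_gap'],4))
    if f[2]>6.6 or np.hypot(f[0],f[1])>5: break
snap('scene','sp')
im=load('sp'); cv2.imwrite('pics/press.png',cv2.resize(im['frame'][150:290,310:480],None,fx=4,fy=4,interpolation=cv2.INTER_CUBIC))
E
```

```text
0.084 17.55 0.0841 [0.82   0.6857 2.5241] 0.0453
0.082 18.07 0.0821 [1.1213 0.7827 2.7201] 0.0452
0.08 18.58 0.0801 [1.0754 0.7143 3.6263] 0.0452
0.078 19.1 0.0781 [1.3571 0.8229 4.4177] 0.0454
0.076 19.62 0.0761 [0.9858 0.7418 5.7436] 0.0455
0.074 20.13 0.0743 [0.5903 0.7334 5.9135] 0.0453
0.072 20.65 0.0725 [0.4192 0.52   7.2441] 0.0455
```

View pics/press.png

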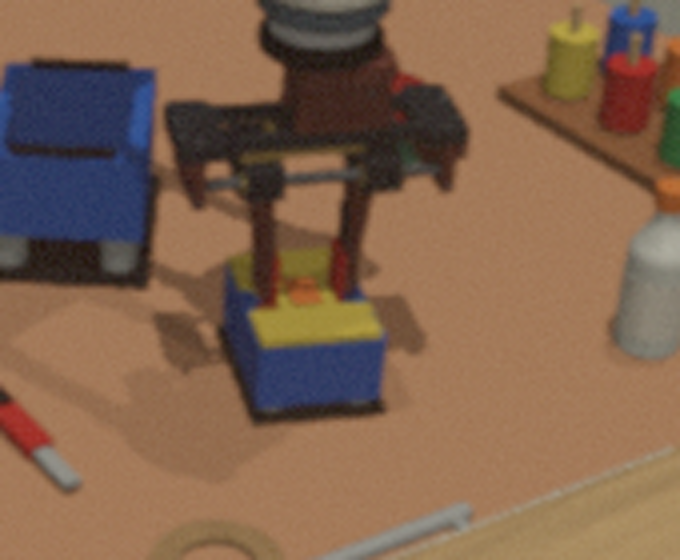

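The cover sits square and flush on the sunken blue case at about 7 N, so I release while pressing, retreat and look.

```bash
python3 - <<'E'
from h import *
x,y=0.5575,0.1885; b=np.load('b.npy')
gripper_open(); hold(.3); s=state(); print(round(s['time'],2),s['ee_pos'],s['finger_gap'],F()-b)
move_l([x,y,0.11],0.05); print(F()-b); move_l([x,y,0.25],0.12); hold(.3)
im=snap('wrist','wf'); sc=snap('scene','sf'); print(state()['time'])
a=cv2.resize(im['frame'][140:290,260:370],(400,545),interpolation=cv2.INTER_CUBIC)
c=cv2.resize(sc['frame'][190:270,350:409],(400,545),interpolation=cv2.INTER_CUBIC)
cv2.imwrite('pics/final.png',np.hstack([a,c]))
hsv=cv2.cvtColor(im['frame'],cv2.COLOR_BGR2HSV); m=cv2.inRange(hsv,(22,110,60),(36,255,255)); m[:,:250]=0;m[:,390:]=0;m[300:]=0
v,u=np.nonzero(m); p=np.array([atz(im,a,b,.076,True)[:2] for a,b in zip(u,v)],np.float32); print(cv2.minAreaRect(p))
t=get_image('top')
for n,I in(('top',t),('sf',sc)):
    V=I['view']
    for q in ([.040,.0],[-.040,0]):
        d=np.radians(-22); w=np.array([.558+q[0]*np.cos(d),.1878+q[0]*np.sin(d),.076,1]); c=V@w; K=I['camera_matrix']; uu=K[0,0]*c[0]/-c[2]+K[0,2]; vv=K[1,1]*-c[1]/-c[2]+K[1,2]; print(n,dep(I,uu,vv).round(4))
E
```

```text
21.81 [0.5575 0.1886 0.072 ] 0.08786431807832931 [-0.0126  0.3021  1.0925]
[0.1539 0.4129 0.9552]
24.8333
((0.5581469535827637, 0.18703070282936096), (0.07542145997285843, 0.10346114635467529), 68.02227020263672)
top [0.5649 0.1309 0.3459]
top [0.4982 0.112  0.5749]
sf [0.594  0.1737 0.0751]
sf [0.5216 0.2023 0.0765]
```

View pics/final.png

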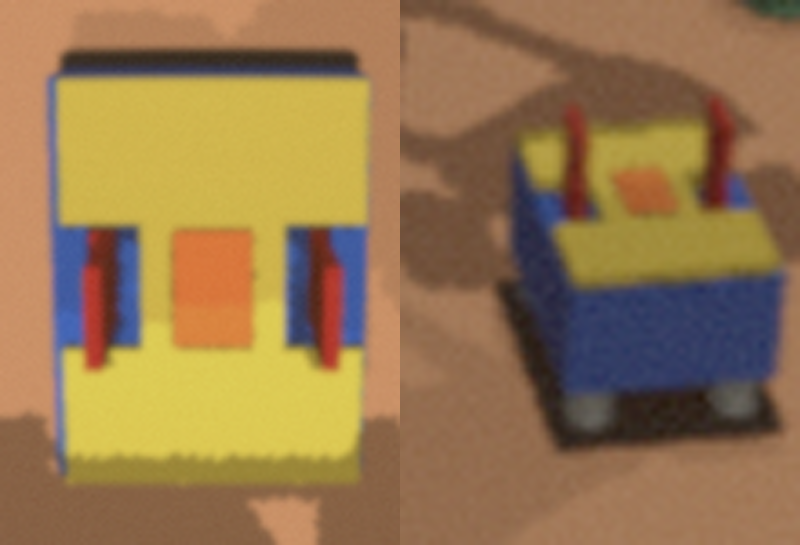

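The cover is level and square at (0.558,0.187), with its plate top at about 0.076 (unclipped it would be near 0.080). Both tabs are sprung out, 255 px apart against 253 before the squeeze, so I hand it in.

```bash
python3 -c "
from bench import *
print(job_done())"
```

```text
the job is handed in; nothing more can be done
None
```

I handed the job in at about 25 s of the 58 s allowed: the yellow cover is clipped on the small blue case (pressed at about 7 N), level, with both tabs sprung out; no verdict came back, and I didn't re-check the bystanders or the spools under the cover.

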